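# Shut the lamp house and hold the cell in the photometer's beam

### The job

Press the lid of the photometer's lamp house down until it snaps shut and stays shut; then take the tall oblong glass cell out of the rack, gripping it by its two frosted faces only and never touching its two clear faces. Finish while holding it still and upright in mid-air in the light path, midway between the lamp's nozzle and the detector's nozzle, centred on the beam, so that the light passes square through the two clear faces; do not put it down or let go, and leave everything else on the desk where it is.

Things in the scene. Friction and masses are not known exactly. Their poses are not given: they have to be found in the camera images.
- photometer: Grey and bare-metal instrument fixed to the desk; origin: under the middle of the light gap, on the desk. Base plate 140 (x) x 290 (y) mm, 12 thick. At +y the lamp house, an open-topped box 120 (x) x 110 (y), centre at y = +110 mm, rim 82 above the desk, white hinged lid on top; at -y the detector, a box 75 x 45, top 102 above the desk. x points away from the robot side, z up.
- beam (a point): Middle of the light path, 70 mm above the desk: half-way between the lamp's and the detector's round dark nozzles (22 mm across), which face each other across an open gap 90 mm long. y runs along the level beam, from detector to lamp house; x is level across the beam, away from the robot side; z up. Position and yaw vary.
- lid (a joint): Angle of the white lid, a plate 120 x 110 mm, 10 thick, hinged at the lamp house's far (+x) rim, small black lip at the near free edge: 0 = shut, 0.7 = open stop; starts ajar at 0.45 to 0.65. The stiff hinge stays where left and moves lightly down to 0.14; there a sprung catch resists (up to about 7 N at lid_pad); past about 0.05 it snaps shut. Under 0.04 is shut.
- lid_pad (a point): Place to press the lid: on its upper face, 85 mm from the hinge line, 35 mm from the free edge, half-way across. Moves with the lid; about 93 mm above the desk when shut. Axes of the lid: x towards the hinge, y along it, z out of the upper face; when shut, parallel to those of beam.
- lid_hinge (a point): Middle of the lid's hinge line, 82.5 mm above the desk, level with the shut lid's underside; the shut lid's upper face is 10 mm higher. Does not move with the lid.
- cell_mid (a point): Centre, half-way up, of the glass cell to hold: 18 x 26 mm in plan, 70 high, 25 to 50 g; top 6 mm is a narrower grey stopper (12 x 18). x goes through its two frosted white faces, 18 mm apart, 22 wide (grip these); y through its two clear faces, 26 apart, 14 wide (not to be touched; the light goes through them); z up. Stands in any one of the rack's three wells, x along the rack's x.
- rack: White rack fixed to the desk, 70 (x) x 190 (y) x 16 mm high; origin: centre of the underside, z up. Wells 20 x 28 mm, 10 deep, at y = -60, 0, +60, floors 6 above the desk: the cell's centre is 41 above the desk and it stands 60 out of the rack. The other wells hold a round vial with black cap and a short square cell 45 high. Position and yaw vary.
Not all that is in view belongs to the job. Of the things like the part that bears cell_mid, leave any that is green; of the rest the larger one is meant.

How it is judged:
On the way, in this order (a step that is already met when the one before it is completed fails the run):
1. the lid is snapped shut (value of joint lid below 0.04 rad), for 0.3 s.
2. the cell is lifted out of the rack by its frosted faces, the lid still shut (value of joint lid below 0.04 rad and contact force between cell_c0 and the fingers above 1 N and height (world z) of cell_mid above 0.054 m), for 0.2 s.
At the end, for the whole second after the job is handed in: Lid shut (under 0.04 rad); cell held still by its frosted faces (over 1 N), clear of instrument and rack, its middle within 5 mm of the beam sideways, 15 mm in height and 20 mm of midway along it, upright and clear faces square to the beam within 0.15 rad (value of joint lid below 0.04 rad and contact force between cell_c0 and the fingers above 1 N and x of cell_mid in the frame of beam between -0.005 and 0.005 m and y of cell_mid in the frame of beam between -0.02 and 0.02 m and z of cell_mid in the frame of beam between -0.015 and 0.015 m and angle between the y axis of cell_mid and the y axis of beam, either way round below 0.15 rad and angle between cell_mid's own z axis and vertical below 0.15 rad and contact force between cell and photometer below 0.05 N and contact force between cell and rack below 0.05 N and linear speed of cell below 0.02 m/s); the arm keeps its last pose, push and grip.
It fails at once if the gripper touches a clear face of the cell (contact force between any of cell_c1, cell_c2 and the fingers above 0.3 N or contact force between any of cell_c1, cell_c2 and the arm above 0.3 N).
It fails at once if something else on the desk or in the rack is displaced (distance of any of vial, short_cell, scanner, marker, blood_tube, phone, mouse, stapler from where it was at the start of the episode above 0.02 m).
It also fails if it takes over 50 s, if anything falls off the work surface, if the arm or the gripper's body presses on something with over 40 N, if the wrist force passes 120 N, or if a joint passes its speed limit or range.

### The arm

A 6-joint arm with a two-finger parallel gripper is mounted at the origin on the work surface. World frame = base frame: x ahead of the robot, y to its left, z up, the work surface at z = 0. Lengths are in m, angles in rad, forces in N, time in s.
With the tool pointing down it reaches from about 0.375 to 0.75 m from the base axis. Payload 9 kg.
Tool frame: the origin (TCP) lies at the very end of the fingers, on their centre line; the grasp point (between the pads) lies 19 mm behind it; z points along the fingers, y is the line along which they close (so a half turn about z gives the same grasp; the last joint's range is limited). The gripper opens to 85 mm and grips with 20 to 120 N. Pads are 22 mm wide; open, the fingers measure 114 mm over their backs; the gripper's body (76 mm by 85 mm) begins 54 mm behind the grasp point. The pads swing forward as they close: fully open they stand 13 mm farther back than shut.
Start: joints at [-1.417, 0.104, 0.097, 1.564, 0, 1.353], TCP at [0.218, -0.559, 0.231] pointing down, gripper open.
Joint ranges: [-2.99, 2.99], [-0.84, 1.86], [-1.1, 1.16], [-1.84, 2.11], [-1.51, 1.56], [-3.14, 3.14]. Speed limits (rad/s): [2.22, 2.22, 2.57, 3.14, 3.14, 3.14].

### API

Orientations are given as a unit quaternion [x, y, z, w].
In Python, from plant import r gives the robot as it stands. The module is installed in compiled form; this text tells all that it offers. Calls block until the motion is done:
- r.goto(position, orientation): joint-space move of the TCP to a pose.
- r.move_straight(position, rot=None, rate=0.15): straight line of the TCP; rot=None keeps the orientation; rate is the mean speed in m/s.
- r.move_joints(angles): joint-space move.
- r.move_gripper(opening, effort=None): finger opening in m; effort is the grip in N (None keeps the last); returns when the fingers have stopped.
- r.wait(seconds).
- r.solve_ik(position, orientation): joint angles nearest the present ones, or None.
- r.camera(name): name is "scene" or "top" or "wrist"; returns a dict with "color" (400x640x3 uint8, red, green, blue), "depth" (400x640 float32, m along the optical axis (not along the pixel's ray), 0 where there is no reading), "camera_matrix" (3x3 intrinsics, pixels), "dist" ([k1, k2, p1, p2, k3] as OpenCV has them; the pictures are not rectified), "rvec" (rotation vector, rad) and "tvec" (3), from world to camera coordinates, as OpenCV has them. Camera axes: x right, y down, z forward; pixel columns grow to the right and rows downward; lengths in m; the calibration is good to about 2 mm. A picture is of the moment at which its call begins.
A pose or a line that the arm cannot do raises r.PlanningError and nothing moves.
- r.close_job(): hands the job in; it is judged then, once.
Trained networks look in a picture, given as the dict that the camera call returned (one of the last four; its "shot" number tells which), for a name from the list of things; names that differ only in an ending like _2 or _b are one class to them, and where a whole thing is asked for, a point or a joint stands for the part that bears it (a point fixed in the world has none). Each returns a list of dicts, best first, with "conf" (0 to 1); they miss things now and then, are a little off and sometimes report something else, mostly with a low value. They report only what shows in the picture. A call takes as long as a camera call. They do not tell look-alikes from the thing itself.
- r.find_in(target, picture): "position" ([x, y, z] in m, in the coordinates of the camera as it stood for that picture, good to about 4 mm: the middle of the surface that is visible of it).
- r.landmark_of(target, picture): "position" ([x, y, z] in m, in the coordinates of the camera as it stood for that picture, good to about 4 mm: a listed point, or the origin of a listed thing).
Readings, each from a call of its own:
- r.read_time(): time.
- r.read_q(): joint angles.
- r.read_joint_velocities(): joint speeds.
- r.read_joint_torque(): joint torques, N m.
- r.read_eef_pos(): TCP position.
- r.read_eef_rot(): TCP orientation.
- r.read_wrist_force(): force on the tool from outside, world axes, zero at the start.
- r.read_wrist_torque(): the same for the moment, N m.
- r.read_grip_width(): finger opening in m.
- r.read_gripper_force(): force on a finger pad.
Only numpy, scipy, OpenCV 4.12 (cv2) and the standard library are available. Lean on these libraries where they do the work, as an engineer would, in place of code of your own. Each camera call takes 0.05 s, during which the arm holds its last target. There are 200 camera calls.

## Working session

There is one attempt and no reset: what is moved stays moved. The work goes in short steps, each a Python script; the robot and the scene stay as the last script left them, time stands still between calls to the robot, and variables do not carry over. Pictures are saved under pics/ and viewed, at most 10 in all, crops included, and the job is handed in when it is done.

```bash
mkdir -p pics
cat > h.py <<'E'
import numpy as np, cv2
from plant import r
from scipy.spatial.transform import Rotation as R
def w(p,P):
    Rm=cv2.Rodrigues(np.array(p["rvec"],float))[0]; return Rm.T@(np.array(P,float)-np.array(p["tvec"],float).ravel())
def px(p,P):
    return cv2.projectPoints(np.array([P],float),np.array(p["rvec"],float),np.array(p["tvec"],float),np.array(p["camera_matrix"]),np.array(p["dist"]))[0].ravel()
def save(p,n,crop=None,s=1):
    im=p["color"][:,:,::-1]
    if crop: im=im[crop[1]:crop[3],crop[0]:crop[2]]
    cv2.imwrite("pics/"+n,cv2.resize(im,None,fx=s,fy=s,interpolation=cv2.INTER_CUBIC))
def look(p,names):
    for n in names:
        for f in (r.find_in,r.landmark_of):
            try: L=f(n,p)
            except Exception as e: print(n,f.__name__,e);continue
            for d in L[:4]:
                P=w(p,d["position"]); print(n,f.__name__,round(d["conf"],2),P.round(4),px(p,P).round(0))
def cloud(p):
    d=p["depth"]; v,u=np.nonzero(d>0); K=np.array(p["camera_matrix"])
    n=cv2.undistortPoints(np.stack([u,v],1).astype(np.float64)[:,None],K,np.array(p["dist"]))[:,0]
    z=d[v,u]; C=np.c_[n*z[:,None],z]
    Rm=cv2.Rodrigues(np.array(p["rvec"],float))[0]
    return (C-np.array(p["tvec"]).ravel())@Rm, u,v
def down(yaw): # tool z down, tool y axis direction at angle yaw
    y=np.array([np.cos(yaw),np.sin(yaw),0]);z=np.array([0,0,-1.]);x=np.cross(y,z)
    return R.from_matrix(np.c_[x,y,z]).as_quat()
E
python3 - <<'E'
from h import *
for c in ("scene","top"):
    p=r.camera(c); save(p,c+"0.png"); print(c); look(p,["photometer","beam","lid","lid_pad","lid_hinge","cell_mid","rack"])
print(r.read_eef_rot())
E
```

```text
scene
photometer call 0.97 [0.5385 0.1587 0.0682] [415. 213.]
photometer call 0.65 [ 0.5014  0.098  -0.0024] [382. 223.]
photometer call 0.38 [ 0.5567 -0.3078  0.0421] [201. 204.]
beam call 0.91 [0.5386 0.1644 0.0626] [417. 216.]
beam call 0.75 [0.4989 0.1001 0.0677] [387. 199.]
lid call 0.67 [0.5463 0.2027 0.1195] [443. 199.]
lid call it knows: beam, cell_mid, lid_hinge, lid_pad, photometer, rack
lid_pad call 0.65 [0.546  0.2078 0.1167] [445. 200.]
lid_pad call 0.55 [0.5188 0.2114 0.1323] [447. 186.]
lid_hinge call 0.97 [0.5482 0.2102 0.1162] [447. 201.]
lid_hinge call 0.77 [0.5915 0.1947 0.0825] [437. 228.]
cell_mid call 0.84 [ 0.4833 -0.3157  0.0391] [210. 185.]
cell_mid call 0.79 [ 0.5652 -0.3028  0.0484] [201. 205.]
cell_mid call 0.7 [ 0.6474 -0.3103  0.0304] [183. 237.]
cell_mid call 0.92 [ 0.5571 -0.3059  0.0433] [201. 204.]
cell_mid call 0.78 [ 0.4765 -0.3185  0.0325] [210. 186.]
cell_mid call 0.72 [ 0.644  -0.3166  0.0268] [181. 236.]
rack call 0.95 [ 0.5759 -0.2352  0.0182] [231. 222.]
rack call 0.82 [ 0.5562 -0.2454  0.0031] [230. 220.]
top
photometer call 0.76 [0.5104 0.1
[... 207 characters left out ...]
9 0.1225] [212. 216.]
lid call it knows: beam, cell_mid, lid_hinge, lid_pad, photometer, rack
lid_pad call 0.95 [0.5395 0.2055 0.1216] [212. 217.]
lid_pad call 0.83 [0.5261 0.2111 0.1303] [208. 222.]
lid_hinge call 0.87 [0.535  0.2013 0.1254] [213. 219.]
cell_mid call 0.27 [ 0.5635 -0.2415  0.0181] [397. 207.]
cell_mid call 0.65 [ 0.5616 -0.3044  0.0433] [424. 205.]
cell_mid call 0.56 [ 0.4801 -0.321   0.0343] [432. 238.]
cell_mid call 0.47 [ 0.6479 -0.3162  0.0235] [425. 173.]
rack call 0.76 [ 0.5608 -0.2411  0.0166] [397. 208.]
rack call 0.26 [0.508  0.1332 0.0263] [249. 233.]
rack call 0.97 [ 0.5645 -0.2474  0.0019] [398. 207.]
[9.82769363e-01 1.84836083e-01 1.38315596e-05 2.52088526e-05]
```

```bash
cd pics; python3 -c "
import cv2
cv2.imwrite('both.png',cv2.resize(cv2.vconcat([cv2.imread('scene0.png'),cv2.imread('top0.png')]),(480,600),interpolation=cv2.INTER_AREA))"
```

```text
(no output)
```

View pics/top0.png

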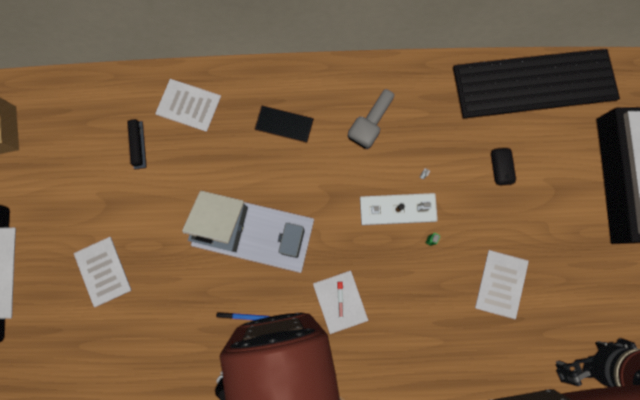

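View pics/scene0.png

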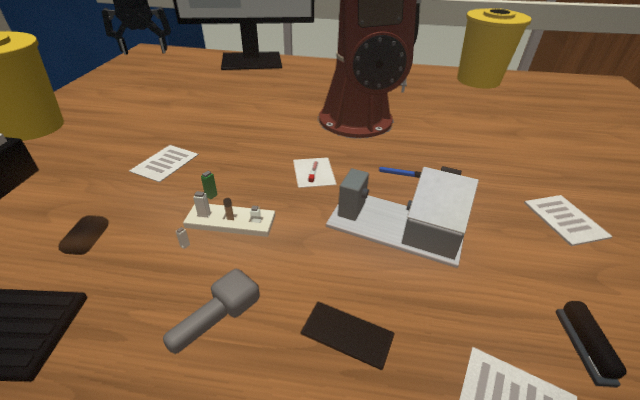

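The scene view shows the rack at (230,220). Possible matches for the cell are the grey tall one in the rack at (201,204), a green one at (208,185), a small grey one on the desk at (182,237) and the short square cell at (255,213). By the description it is the one at (201,204). The photometer is at (400,210). Next I fit both outlines from depth and check a crop of the choice.

Run:
```python
from h import *
for c in ("top","scene"):
    p=r.camera(c); P,u,v=cloud(p)
    if c=="scene": save(p,"crop1.png",(160,150,300,260),5)
    def rect(m,n):
        Q=P[m]; b=cv2.minAreaRect((Q[:,:2]*1000).astype(np.float32)); print(c,n,m.sum(),np.round(b[0],1),np.round(b[1],1),round(b[2],2),Q[:,2].mean().round(4))
    near=lambda x,y,d:(np.hypot(P[:,0]-x,P[:,1]-y)<d)
    rect(near(.561,-.245,.11)&(P[:,2]>.010)&(P[:,2]<.020)&(abs(P[:,0]-.562)<.045),"rack")
    rect(near(.505,.097,.18)&(P[:,2]>.007)&(P[:,2]<.017),"base")
    rect(near(.505,.04,.09)&(P[:,2]>.095)&(P[:,2]<.108)&(P[:,1]<.1),"det")
    m=near(.53,.205,.1)&(P[:,2]>.088); rect(m,"lid")
    L=P[m]; cc=L.mean(0); n=np.linalg.svd(L-cc,full_matrices=False)[2][2]; n*=np.sign(n[2]); print("lid n",n.round(3),cc.round(4),"tilt",np.arccos(n[2]).round(3),"dir",np.arctan2(n[1],n[0]).round(3))
    rect(near(.561,-.304,.03)&(P[:,2]>.05),"celltop")
    print(np.percentile(P[near(.561,-.304,.03)][:,2],99))
```

```text
top rack 1633 [ 560.8 -244.6] [ 71.1 190.3] 0.73 0.0158
top base 3148 [524.9  74.7] [324.9 270.9] 60.97 0.012
top det 602 [485.2  23.9] [44.5 75.1] 74.72 0.1018
top lid 2145 [538.7 203.6] [110.3 118.7] 74.62 0.123
lid n [ 0.449 -0.125  0.885] [0.5383 0.202  0.123 ] tilt 0.485 dir -0.271
top celltop 83 [ 560.9 -305.1] [16.7 25.2] 0.79 0.0701
0.07916426176938568
scene rack 1581 [ 557.4 -244.8] [ 73.3 190. ] 0.84 0.0165
scene base 2831 [510.  127.4] [291.  143.4] 74.99 0.0125
scene det 462 [483.5  24. ] [44.5 75.5] 74.23 0.1018
scene lid 3282 [536.7 204.2] [109.  119.1] 74.86 0.1195
lid n [ 0.454 -0.123  0.882] [0.5432 0.2036 0.1195] tilt 0.49 dir -0.264
scene celltop 172 [ 559.9 -304.2] [19.4 26.8] 5.53 0.0655
0.07733140683007066
```

View pics/crop1.png

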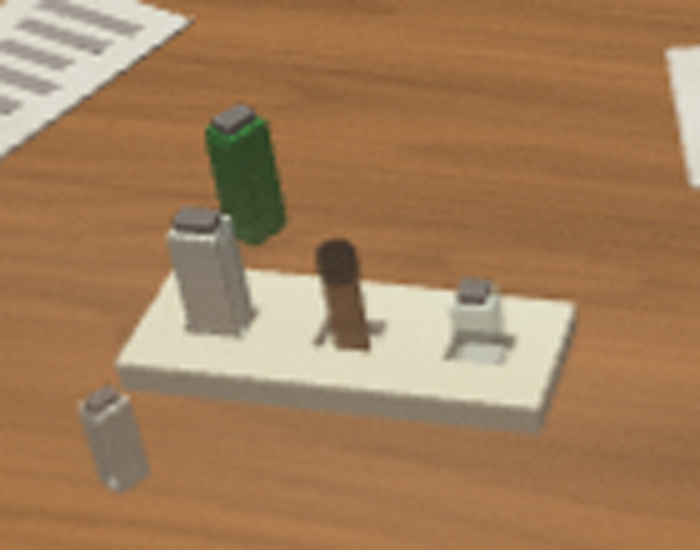

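The crop confirms it: tall frosted cell in the rack's end well, crop (205,270); the green one and the small one are left alone. Depth puts the photometer yaw near −0.266 and its origin near (0.5046, 0.098). Now the lid.

```bash
cat >> h.py <<'E'
YAW=-0.266; O=np.array([.5046,.098]); X=np.array([np.cos(YAW),np.sin(YAW)]); Y=np.array([-X[1],X[0]])
def tyaw(yaw): # choose half turn keeping joint moves small
    q=r.read_q(); return yaw
E
python3 - <<'E'
from h import *
r.move_gripper(0.0,40)
pad=O+110*Y/1000-(85-60)*X/1000; print(pad)
best=None
for k in (0,np.pi/2,np.pi,-np.pi/2):
    s=r.solve_ik([*pad,.2],down(YAW+k))
    if s is not None: print(k,np.round(s,2)); best=k if best is None or abs(s[5])<abs(b5) else best; b5=abs(s[5]) if best==k else b5
r.goto([*pad,.2],down(YAW+best)); f0=np.array(r.read_wrist_force())
print(r.read_time(),f0.round(1))
r.move_straight([*pad,.145],rate=.15)
z=.145
while z>.0875:
    z-=.006 if z>.112 else .0025
    r.move_straight([*pad,z],rate=.06)
    f=np.array(r.read_wrist_force())-f0; print(round(z,4),r.read_eef_pos()[2].__round__(4),f.round(1))
    if f[2]>22: break
r.wait(.2); print(r.read_time(),r.read_wrist_force())
r.move_straight([*pad,.2],rate=.15); 
p=r.camera("top"); look(p,["lid_pad"]); print(r.read_time())
P,u,v=cloud(p)
m=(np.hypot(P[:,0]-.53,P[:,1]-.21)<.07)&(P[:,2]>.07)&(P[:,2]<.15); L=P[m]; print(m.sum(),np.percentile(L[:,2],[5,25,50,75,95]).round(4))
E
```

```text
[0.50939541 0.21070317]
0 [ 0.15 -0.05 -0.12  1.5   0.    1.99]
1.5707963267948966 [ 0.15 -0.05 -0.12  1.5   0.    0.42]
3.141592653589793 [ 0.15 -0.05 -0.12  1.5   0.   -1.15]
-1.5707963267948966 [ 0.15 -0.05 -0.12  1.5   0.   -2.72]
5.1583 [0.2 0.  0.3]
0.139 0.1395 [ 0.2  0.3 -0.6]
0.133 0.1326 [-0.4  0.6 -0.4]
0.127 0.1264 [-0.4  0.3  0.5]
0.121 0.1204 [-0.3 -0.7 -1. ]
0.115 0.1145 [ 0.2  0.2 -0.5]
0.109 0.1085 [ 0.4  0.5 -0.8]
0.1065 0.1064 [-0.4  1.1 -1.5]
0.104 0.1043 [-1.2  0.6  2.8]
0.1015 0.1015 [-0.1  1.3  1.2]
0.099 0.0985 [ 0.1 -0.8 -0.6]
0.0965 0.0961 [ 0.2 -0.3 -0.4]
0.094 0.0938 [-1.1  0.   0.6]
0.0915 0.0925 [-2.2 -1.2  7. ]
0.089 0.0922 [-10.9  -1.5  24.7]
9.375 [-10.45449326  -1.79034544  25.82098526]
lid_pad call 0.87 [0.5388 0.1948 0.0939] [219. 218.]
lid_pad call 0.94 [0.5099 0.2119 0.0912] [212. 231.]
10.4167
1770 [0.0863 0.0906 0.0925 0.0939 0.0961]
```

The lid is shut: hard stop at z=0.092 and level upper face. Next, wrist looks over the gap and over the cell.

```bash
python3 - <<'E'
from h import *
r.goto([*O,.25],down(YAW+np.pi)); p=r.camera("wrist"); save(p,"w_gap.png"); look(p,["beam","photometer","lid_pad"])
P,u,v=cloud(p)
def rect(m,n):
    Q=P[m]
    if len(Q)<5: print(n,"none");return
    b=cv2.minAreaRect((Q[:,:2]*1000).astype(np.float32)); print(n,m.sum(),np.round(b[0],1),np.round(b[1],1),round(b[2],2))
d=P[:,:2]-O; a=d@X; b=d@Y
rect((abs(a)<.06)&(b<-.045)&(b>-.12)&(P[:,2]>.097)&(P[:,2]<.107),"det")
m=(abs(b)<.045)&(abs(a)<.085)&(P[:,2]>.008)&(P[:,2]<.016); print("base edges a",np.percentile(a[m],[.5,99.5]).round(4) if m.any() else None)
m=(b<.053)&(b>-.055)&(abs(a)<.03)&(P[:,2]>.05)&(P[:,2]<.09); print("nozz",m.sum(), [ (np.percentile(a[m&s],[2,98]).round(4),np.percentile(b[m&s],[2,98]).round(4),P[m&s][:,2].max()) for s in (b>.02,b<-.02) if (m&s).any()])
cell=[.5605,-.3047]
print([np.round(r.solve_ik([*cell,.22],down(k)),2) for k in (.013,.013+np.pi)])
r.goto([*cell,.2],down(.013+np.pi)); r.move_gripper(.05,40); p=r.camera("wrist"); save(p,"w_cell.png"); look(p,["cell_mid","rack"])
P,u,v=cloud(p); n=np.hypot(P[:,0]-cell[0],P[:,1]-cell[1])<.03
rect(n&(P[:,2]>.060)&(P[:,2]<.0725),"cell shoulder"); rect(n&(P[:,2]>.0735)&(P[:,2]<.085),"stopper")
rect((P[:,2]>.012)&(P[:,2]<.019)&(np.hypot(P[:,0]-.56,P[:,1]+.245)<.11)&(abs(P[:,0]-.56)<.045),"rack"); print(r.read_time())
E
python3 -c "
import cv2
cv2.imwrite('pics/w2.png',cv2.resize(cv2.vconcat([cv2.imread('pics/w_gap.png'),cv2.imread('pics/w_cell.png')]),(480,600)))"
```

```text
beam call 0.59 [0.4935 0.0993 0.014 ] [327. 159.]
beam call 0.79 [0.5018 0.0948 0.0708] [319. 169.]
photometer call 0.63 [0.4961 0.1048 0.0166] [326. 165.]
photometer call 0.96 [ 0.5018  0.0999 -0.0014] [320. 159.]
lid_pad call 0.76 [0.5079 0.179  0.0925] [336. 257.]
lid_pad call 0.74 [0.5093 0.2141 0.0927] [343. 287.]
det 5154 [482.   24.2] [44.8 75.4] 74.77
base edges a [-0.0718  0.0665]
nozz 510 [(array([-0.0126,  0.0074]), array([0.0443, 0.0527]), np.float64(0.08162366502664581)), (array([-0.0126,  0.0085]), array([-0.0523, -0.0449]), np.float64(0.08258014958873071))]
[array([-0.7 ,  0.22,  0.2 ,  1.55,  0.  ,  0.86]), array([-0.7 ,  0.22,  0.2 ,  1.55,  0.  , -2.29])]
cell_mid call 0.94 [ 0.5606 -0.3137  0.0691] [317. 177.]
cell_mid call 0.88 [ 0.4844 -0.3268  0.063 ] [409. 161.]
cell_mid call 0.71 [ 0.6428 -0.3171  0.0379] [227. 163.]
cell_mid call 0.88 [ 0.5598 -0.307   0.0409] [318. 176.]
cell_mid call 0.68 [ 0.4803 -0.3211  0.0356] [405. 161.]
cell_mid call 0.64 [ 0.6456 -0.3159  0.0232] [228. 161.]
rack call 0.73 [ 0.5613 -0.2641  0.0159] [316. 211.]
rack call 0.76 [ 0.562  -0.2469 -0.    ] [315. 220.]
cell shoulder 343 [ 558.7 -305.4] [17.6 25.9] 0.84
stopper 316 [ 558.3 -305.4] [11.5 18. ] 1.12
rack 9341 [ 557.5 -244.3] [ 70.4 191. ] 0.93
14.6417
```

View pics/w2.png

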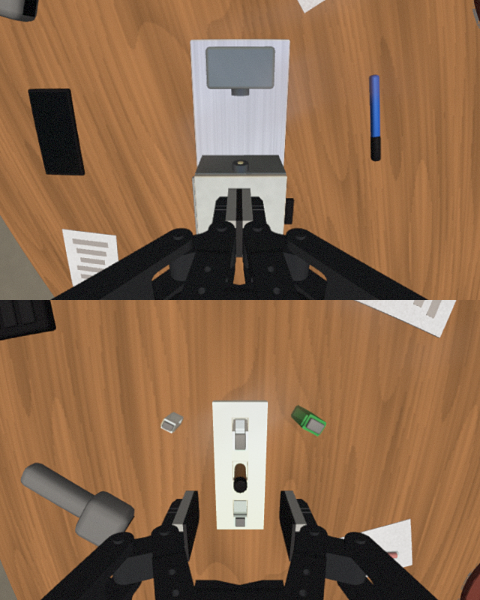

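The gap view shows the detector at (240,70) and its nozzles on the centre line. In the cell view the frosted cell stands in the end well at (240,432), with fingers straddling it clear of the green cell at (310,420). Depth has the cell at (0.5595, −0.305). Gripping now.

Run:
```python
from h import *
c=[.5595,-.3052]; q=down(.014+np.pi)
r.goto([*c,.13],q); f0=np.array(r.read_wrist_force())
r.move_straight([*c,.034],rate=.08); print((np.array(r.read_wrist_force())-f0).round(1),r.read_eef_pos())
r.move_gripper(0.0,30); print(r.read_grip_width(),r.read_gripper_force(),(np.array(r.read_wrist_force())-f0).round(1),r.read_eef_pos())
r.move_straight([*c,.06],rate=.06); r.wait(.3); print(r.read_grip_width(),r.read_gripper_force())
r.move_straight([*c,.2],rate=.12)
t=O+np.array([-.001,0]); r.goto([*t,.2],down(YAW+np.pi)); 
p=r.camera("wrist"); save(p,"w_held.png"); print(r.read_grip_width(),r.read_gripper_force(),r.read_time())
look(p,["cell_mid","beam"])
p=r.camera("top"); look(p,["lid_pad"])
```

```text
[ 1.5 -0.6 -1.3] [ 0.55988303 -0.30552639  0.03473778]
0.017727119641036578 32.29169189929962 [ 1.  -0.3  0.9] [ 0.55971509 -0.30539764  0.03441594]
0.017583983392238805 32.001553773880005
0.017404767025819595 31.96269392967224 20.5167
cell_mid call 0.95 [0.5017 0.0867 0.2347] [314. 291.]
cell_mid call 0.92 [0.5047 0.0965 0.2068] [314. 275.]
beam call 0.6 [0.4916 0.0777 0.0123] [325. 149.]
beam call 0.58 [0.4997 0.0949 0.0659] [321. 183.]
```

View pics/w_held.png

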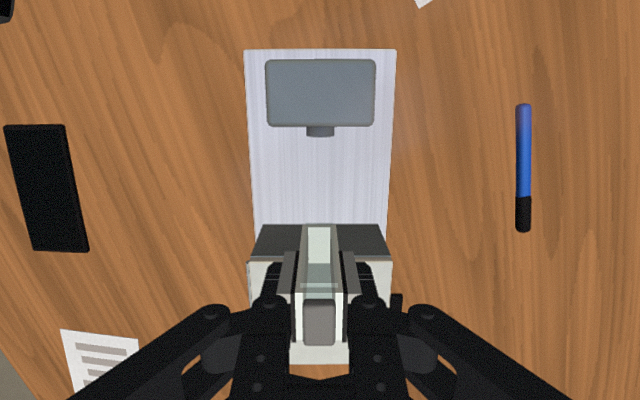

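The cell is held squarely at (319,300), with the detector nozzle at (320,130). I'll measure the cell against the detector in the same wrist picture, correct, and lower.

```bash
cat >> h.py <<'E'
def meas():
    p=r.camera("wrist"); P,u,v=cloud(p); e=np.array(r.read_eef_pos()); d=P[:,:2]-O; a=d@X; b=d@Y
    def rect(m,n):
        Q=np.c_[a[m],b[m]]
        if len(Q)>5:
            t=cv2.minAreaRect((Q*1000).astype(np.float32)); print(n,m.sum(),np.round(t[0],1),np.round(t[1],1),round(t[2],2))
    ea,eb=(e[:2]-O)@X,(e[:2]-O)@Y; print("tcp a,b,z mm",round(ea*1e3,1),round(eb*1e3,1),round(e[2]*1e3,1))
    rect((abs(a)<.06)&(b<-.045)&(b>-.12)&(P[:,2]>.097)&(P[:,2]<.107),"det")
    m=(abs(a)<.03)&(b<-.03)&(b>-.056)&(P[:,2]>.06)&(P[:,2]<.09); rect(m,"nozzle")
    zt=e[2]+.007+.035; rect((abs(a-ea)<.02)&(abs(b-eb)<.02)&(abs(P[:,2]-zt)<.004),"stopper")
    return p
E
python3 - <<'E'
from h import *
meas(); t=O+np.array([-.0015,0])
r.move_straight([*t,.1],rate=.1); meas(); print(r.read_time())
p=r.camera("scene"); look(p,["cell_mid","beam"])
E
```

```text
tcp a,b,z mm -0.8 -0.4 200.0
det 7456 [ -2.4 -77.2] [75.5 45.3] 0.04
nozzle 273 [ -2.7 -48.2] [ 7.3 21.1] 89.64
stopper 2281 [-0.9 -2.7] [24.  39.9] 89.93
tcp a,b,z mm -0.9 -0.3 100.8
det 20470 [ -2.3 -77. ] [75.3 45.2] 0.02
nozzle 528 [ -2.4 -48.1] [22.   6.5] 0.04
stopper 2269 [-0.9 -2.6] [40.  24.2] 0.01
22.1167
cell_mid call 0.74 [ 0.6482 -0.3114  0.0311] [182. 237.]
cell_mid call 0.66 [0.5114 0.0977 0.0904] [387. 194.]
cell_mid call 0.63 [ 0.4859 -0.3162  0.0353] [209. 187.]
cell_mid call 0.65 [0.5009 0.095  0.1055] [387. 185.]
cell_mid call 0.51 [ 0.4781 -0.3188  0.0308] [210. 187.]
cell_mid call 0.48 [ 0.639  -0.3138  0.0276] [183. 235.]
beam call 0.16 [0.511  0.0966 0.0909] [387. 194.]
beam call 0.61 [0.4988 0.1058 0.0668] [389. 199.]
```

Run:
```python
from h import *
r.move_straight([*(O+np.array([-.0015,0])),.064],rate=.06)
p=meas(); P,u,v=cloud(p); e=np.array(r.read_eef_pos()); d=P[:,:2]-O; a=d@X; b=d@Y
for lo,hi in ((.1,.104),(.104,.109),(.11,.12)):
    m=(abs(a)<.03)&(abs(b)<.03)&(P[:,2]>lo)&(P[:,2]<hi); 
    h,_=np.histogram(a[m]*1e3,np.arange(-30,31,2)); print(lo,h)
for row in (180,200,220,240,260,280,300): 
    s=(v==row)&(abs(u-320)<45); print(row,[(int(uu),round(float(aa)*1e3,1),int(z*1e3)) for uu,aa,z in zip(u[s],a[s],P[s][:,2])][::6])
save(p,"w_low.png",(200,100,440,300),3); print(r.read_time(),r.read_gripper_force())
```

```text
tcp a,b,z mm -1.2 -0.3 64.4
det 35949 [ -2.3 -77.2] [75.6 45.2] 0.19
nozzle 652 [ -2.3 -47.4] [21.7  5.7] 0.62
stopper 2275 [-1.2 -2.9] [40.  23.2] 0.12
0.1 [  0   2   0   3   8  11  22  34 196 122  47  41  35  38  38  31  45  19
 210 113  23  17  11  10   2   0   1   0   0   0]
0.104 [ 38  40  15  45  29  32  48  46  87   0  25 220 206 231 234 207 168   0
   8  87  54  40  27  31  33  14  47  37  26   3]
0.11 [220 103  41 128 130 142 129 125 179   0   0   0   0   0   0   0   0   0
  48 182 118 141 134 126 114  38 142 276 482 333]
180 [(276, 22.6, 11), (282, 19.2, 10), (288, 15.6, 11), (294, 7.4, 73), (300, 4.8, 77), (306, 2.4, 78), (312, 0.1, 80), (318, -2.2, 80), (324, -4.4, 81), (330, -6.7, 79), (336, -9.2, 77), (342, -11.6, 75), (348, -19.7, 11), (354, -23.2, 11), (360, -26.7, 12)]
200 [(276, 23.3, 9), (282, 19.6, 10), (288, 15.9, 11), (294, 12.3, 11), (300, 8.7, 12), (306, 5.1, 11), (312, 1.5, 11), (319, -2.7, 10), (325, -6.3, 10), (331, -9.9, 10), (337, -13.4, 11), (343, -17.0, 11), (349, -20.6, 11), (356, -24.8, 11), (362, -28.5, 11)]
220 [(276, 23.7, 11), (282, 20.0, 11), (28
[... 600 characters left out ...]
), (318, -2.2, 79), (324, -4.7, 78), (330, -7.2, 78), (336, -9.9, 75), (342, -12.3, 76), (348, -15.0, 76), (354, -17.4, 77), (360, -28.9, 11)]
280 [(276, 14.9, 85), (282, 11.7, 91), (288, 9.5, 90), (294, 7.0, 92), (300, 4.6, 93), (306, 2.3, 95), (312, 0.1, 94), (318, -2.2, 95), (324, -4.4, 95), (330, -6.7, 94), (336, -8.9, 94), (342, -11.4, 91), (348, -13.7, 91), (354, -16.0, 91), (360, -19.1, 86)]
300 [(276, 12.1, 107), (282, 10.2, 105), (288, 8.7, 101), (294, 6.6, 100), (300, 4.4, 99), (306, 2.2, 100), (312, -0.0, 101), (318, -2.2, 102), (324, -4.4, 101), (330, -6.5, 101), (336, -8.8, 99), (342, -11.0, 99), (348, -13.1, 100), (354, -14.5, 106), (360, -16.7, 106)]
23.1667 31.962093114852905
```

View pics/w_low.png

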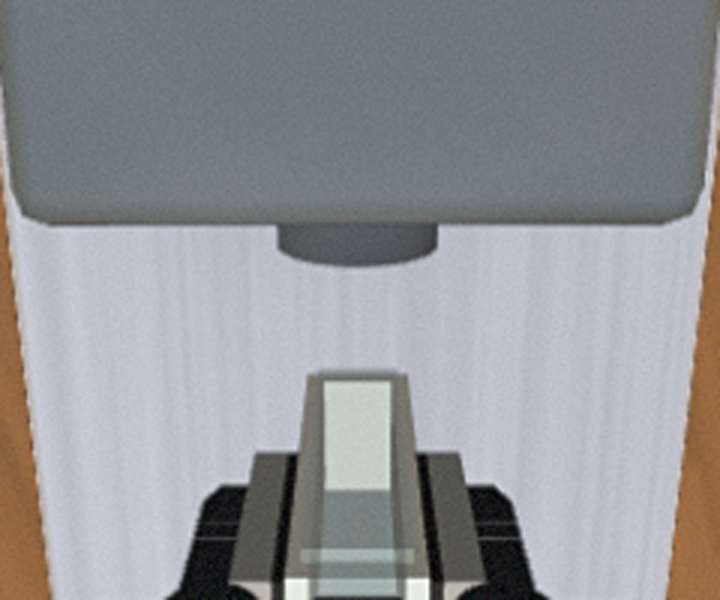

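In the picture the cell's front face is centred under the nozzle (both at column ~357 of the crop), and both sit at −2.3 mm in the wrist cloud. Its height is about 71 mm, clear on all sides. Last lid check, then hand in.

Run:
```python
from h import *
P,u,v=cloud(r.camera("scene")); d=P[:,:2]-O; a=d@X;b=d@Y
m=(abs(a)<.05)&(b>.065)&(b<.155)&(P[:,2]>.07)&(P[:,2]<.15); print(np.polyfit(a[m],P[m][:,2],1))
r.wait(.5); print(np.abs(r.read_joint_velocities()).max(),r.read_gripper_force())
print(r.close_job(),r.read_time())
```

```text
[0.00140997 0.09299406]
0.0017292689395454403 31.962223649024963
the job is handed in; nothing more can be done
the job is handed in; nothing more can be done
```

The job is handed in, though the system returned no pass or fail verdict: the lid reads shut, and the tall cell is held still and upright by its frosted faces, within about 1 mm of the beam line and at about 71 mm height.

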